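# Close a spice tin's inner lid and lift the outer lid off it

## Task

Pick up the pair of nested lids by the wooden knob, so that the red outer lid rides along on the inner lid, and lower the pair together onto the open tin until each lid sits fully on its seat; do not drop it. Then let go of the knob, take the red lid alone by its black collar, lift it straight up past the knob and finish while still holding it level above the tin, about 10 cm over the rim, so that I can lay the spoon on the inner lid. The inner lid must stay seated in the tin while the red lid comes off, and the other things on the table must stay where they are.

Things in the scene. Friction and masses are not known exactly. Their poses are not given: they have to be found in the camera images.
- tin: open round steel tin with a yellow band and a few mushrooms in it, 104 mm in diameter, 70 mm high, fixed to the table. Origin: centre of its underside, z up. The mouth is 94 mm wide inside; a ledge ring 80 mm wide inside carries the inner lid, its top 48 mm above the tin's underside (22 mm below the rim).
- tin_mouth (a point): centre of the tin's mouth, level with its rim, 70 mm above the tin's underside
- inner_lid: inner lid, loose, 0.18 kg: aluminium plug 89 mm wide, 19 mm high, lower edge bevelled; above it a hub 31 mm wide (19 to 24 mm up), a 13 mm stem and a round wooden knob. Origin: centre of the plug's underside, z up. Seated, its origin is 48 mm above the tin's underside. At the start it stands on the table with the red lid on it.
- knob (a point): centre of the wooden knob of the inner lid: an upright cylinder 20 mm in diameter and 29 mm high (51 to 80 mm above the inner lid's underside; this point is 65.5 mm above it). With the red lid resting on the inner lid, the knob stands out through the red lid's collar, from 4 to 33 mm above the collar's top.
- outer_lid: red outer lid, loose, 0.15 kg: plate 121 mm wide, 3 mm thick, skirt hanging 7 mm below it (115 mm inside), 35 mm central hole in a black collar. Origin: centre of the plate's underside, z up. At first it rests on the inner lid, 19 mm above that lid's underside, held within 3 mm sideways by the hub. Seated, it rests on the rim, 70 mm above the tin's underside; the knob then ends 58 mm above its origin.
- collar (a point): centre of the black collar of the red lid: an upright tube 45 mm in diameter outside, 35 mm inside, from 3 to 28 mm above the plate's underside; this point is 15.5 mm above it, on the axis
- onion: red onion, about 65 mm, loose bystander; origin under its centre
- garlic: garlic bulb, about 56 mm, loose bystander; origin under its centre
- lemon: lemon, 83 x 58 x 58 mm, loose bystander; origin under its centre
- salt_shaker: white shaker, 62 mm in diameter, 127 mm high, loose bystander; origin under its centre
- timer: red and white kitchen timer, 62 mm in diameter, 54 mm high, loose bystander; origin under its centre
- spoon: steel spoon, 188 mm long, 16 mm high, loose bystander; origin under its centre

How it is judged:
By the outcome, as a careful person would: the job done as asked, in the order asked, and still so for the second after the job is handed in, while the arm keeps its last pose, push and grip.
It also fails if it takes over 51 s, if anything falls off the work surface, if the arm or the gripper's body presses on something with over 40 N, if the wrist force passes 120 N, or if a joint passes its speed limit or range.

## Robot

A 7-joint arm with a two-finger parallel gripper is mounted at the origin on the work surface; the furniture and walls round the work are solid. World frame = base frame: x ahead of the robot, y to its left, z up, the work surface at z = 0. Lengths are in m, angles in rad, forces in N, time in s.
With the tool pointing down it reaches from about 0.4 to 0.85 m from the base axis. Payload 4.5 kg.
Tool frame: the origin (TCP) lies at the centre of the arm's flange, where the gripper is bolted on; the fingertips stand 166 mm ahead of it and the grasp point (between the pads) lies 147 mm ahead of it (r.grip_depth is the distance from the TCP to the grasp point, in m); z points along the fingers, y is the line along which they close (so a half turn about z gives the same grasp; the last joint's range is limited). The gripper opens to 88 mm and grips with 3 to 60 N. Pads are 18 mm wide; open, the fingers measure 123 mm over their backs; the gripper's body (75 mm by 187 mm) begins 45 mm behind the grasp point.
Start: joints at [1.181, 0.689, -0.195, 1.565, 0.157, 0.902, -0.215], TCP at [0.257, -0.57, 0.405] pointing down, gripper open.
Joint ranges: [-3.01, 3.01], [-0.46, 2.08], [-1.47, 1.51], [0.13, 2.56], [-1, 4.14], [0.04, 2.09], [-2.66, 2.66]. Speed limits (rad/s): [2.57, 2.57, 3.14, 3.14, 3.14, 3.14, 3.14].

## Interface

Orientations are given as a unit quaternion [x, y, z, w].
In Python, from plant import status, cams, r, finder gives the robot as it stands.
- The arm moves only by the tool play_rows, never from a script. Its argument "rows" is a list of rows, each a list of 7 numbers: the opening in per cent of the stroke, from 0 (shut) to 100 (fully open), then the shift along the tool's x, y, z in m, then the turn, a rotation vector about the tool's x, y, z in degrees. A call has 1 to 8 rows; each row shifts and turns the commanded pose from where the row before left it, along the tool's axes as they then stand; what a row does not reach is not made up. A row lasts 1/8 s, in which the tool goes at most 62.5 mm and 10.7 degrees, less where a joint would pass 70% of its speed; a pose out of reach is approached as far as the arm can. A call with a gripper value outside its range is refused whole. The fingers move at their own pace and stop on an object; "grip_force" is the grip in N (left out, the last holds). Time passes only in rows, so rows that do not move let the fingers close. It gives the time, the measured TCP pose, the force, the opening and the grip force at its end, in the units of the state.
- status.get_state(): the state, without advancing time (a new reading comes with each control period).
- cams.snapshot(name): name is "side" or "top" or "wrist"; returns the picture (420x560x3 uint8, red, green, blue); there is no depth.
- cams.camera_params(name): a dict with "vfov" (degrees; the focal length in pixels is half the picture's height over the tangent of half this angle, whatever the lens; pixels are square), "cx", "cy" (the principal point, pixels), "R" (3x3) and "t" (3): a world point X has camera coordinates R X + t; the wrist camera has in their place "tool_from_camera" (4x4, takes a point from camera to tool coordinates, whose origin is the TCP and whose axes are the flange's). Camera axes: x right, y down, z forward; pixel columns grow to the right and rows downward; lengths in m; the calibration is good to about 2 mm. A picture is of the moment at which its call begins: read the wrist's pose just before it. camera_params takes no time and is no camera call.
- r.finish_job(): hands the job in; it is judged then, once.
Trained networks look in the newest picture that a camera, given by its name, has taken for a name from the list of things; names that differ only in an ending like _2 or _b are one class to them, and where a whole thing is asked for, a point or a joint stands for the part that bears it (a point fixed in the world has none). Each returns a list of dicts, best first, with "score" (0 to 1); they miss things now and then, are a little off and sometimes report something else, mostly with a low value. They report only what shows in the picture. A call takes as long as a camera call.
- finder.spot_in(camera, label): "at" ([x, y, z] in m, in the coordinates of the camera as it stood for that picture, good to about 4 mm: the middle of the surface that is visible of it).
- finder.regions_of(camera, label): "mask" (420x560 bool, what is visible of it).
The state is a dict: "clock": time; "q": joint angles; "qd": joint speeds; "joint_torque": joint torques, N m; "tool_pos": TCP position; "eef_rot": TCP orientation; "contact_force": force on the tool from outside, world axes, zero at the start; "moment": the same for the moment, N m; "opening": opening from 0.0 (shut) to 1.0 (fully open); "finger_force": force on a finger pad.
Only numpy, scipy, OpenCV 4.12 (cv2) and the standard library are available. Lean on these libraries where they do the work, as an engineer would, in place of code of your own. Each camera call takes 0.05 s, during which the arm holds its last target. There are 200 camera calls.

## Working session

There is one attempt and no reset: what is moved stays moved. The work goes in short steps, Python scripts to look and compute and a tool call to move; the robot and the scene stay as the last step left them, time stands still between calls to the robot, and variables do not carry over. Pictures are saved under pics/ and viewed, at most 10 in all, crops included, and the job is handed in when it is done.

Besides the shell and the picture viewer there is one more tool, called after "Emit:" by a JSON object that holds its "api" and its "payload". play_rows: Moves the arm, as the interface text tells. Its arguments: {"type":"object","properties":{"rows":{"type":"array","items":{"type":"array","items":{"type":"number"}}},"grip_force":{"type":"number"}},"required":["rows"]}

```bash
mkdir -p pics
cat > h.py <<'E'
import numpy as np, cv2
from scipy.spatial.transform import Rotation as Ro
from plant import status,cams,r,finder
def ext(name,st=None):
    p=cams.camera_params(name)
    f=210/np.tan(np.radians(p["vfov"])/2)
    if name=="wrist":
        T=np.array(p["tool_from_camera"]);Rt=Ro.from_quat(st["eef_rot"]).as_matrix()
        Rw=Rt@T[:3,:3];c=Rt@T[:3,3]+np.array(st["tool_pos"])
    else:
        R=np.array(p["R"]);Rw=R.T;c=-R.T@np.array(p["t"])
    return Rw,c,f,p["cx"],p["cy"],p
def ray(name,u,v,z,st=None):
    Rw,c,f,cx,cy,_=ext(name,st)
    d=Rw@np.array([(u-cx)/f,(v-cy)/f,1]);return c+d*(z-c[2])/d[2]
def proj(name,X,st=None):
    Rw,c,f,cx,cy,_=ext(name,st);q=Rw.T@(np.array(X)-c);return q[0]/q[2]*f+cx,q[1]/q[2]*f+cy
def snap(name,fn=None):
    st=status.get_state();im=cams.snapshot(name)
    if fn:cv2.imwrite("pics/"+fn,im[:,:,::-1])
    return st,im
def spots(name,labels,st=None):
    Rw,c,*_=ext(name,st)
    for l in labels:
        print(name,l,[(np.round(Rw@np.array(s["at"])+c,3).tolist(),round(s["score"],2)) for s in finder.spot_in(name,l)[:2]])
E
python3 - <<'E'
from h import *
for n in ["top","side","wrist"]:
    st,im=snap(n,n+"0.png")
    print({k:v for k,v in cams.camera_params(n).items() if k not in("R",)}, ext(n,st)[1])
    spots(n,["tin","knob","collar","outer_lid"],st)
spots("top",["onion","garlic","lemon","salt_shaker","timer","spoon"])
print(status.get_state())
E
```

```text
{'vfov': 54.447309554962374, 'cx': 279.25947809496427, 'cy': 208.62335070219646, 't': array([0.00097365, 0.52232863, 0.94496023])} [0.46041379 0.01435523 0.97651987]
top tin [([0.47, -0.131, 0.02], 0.69)]
top knob [([0.5, 0.113, 0.022], 0.65)]
top collar []
top outer_lid []
{'vfov': 50.28866366546661, 'cx': 284.03659037623527, 'cy': 206.2549481549792, 't': array([0.49418228, 0.17959496, 0.90265502])} [0.23184588 0.77833888 0.65703321]
side tin [([0.471, -0.107, 0.044], 0.88)]
side knob [([0.494, 0.124, 0.066], 0.58)]
side collar [([0.485, 0.131, 0.022], 0.97)]
side outer_lid [([0.489, 0.132, 0.017], 0.89)]
{'vfov': 67.09636179337575, 'cx': 280.2293550961392, 'cy': 213.99352757620758, 'tool_from_camera': array([[ 3.46138091e-04, -9.50117637e-01, -3.11891576e-01,
         8.12678230e-02],
       [ 9.99999770e-01,  1.46834510e-04,  6.62499311e-04,
         1.67450775e-04],
       [-5.83655834e-04, -3.11891734e-01,  9.50117469e-01,
         2.11346981e-02],
       [ 0.00000000e+00,  0.00000000e+00,  0.00000000e+00,
         1.00000000e+00]])} [ 0.33117302 -0.53642648  0.38357342]
wrist t
[... 360 characters left out ...]
, 'q': array([ 1.18081653,  0.68915637, -0.19456192,  1.56533817,  0.15728712,
        0.90254627, -0.21509717]), 'qd': array([-0.00053914,  0.00167418, -0.00026336, -0.00180454, -0.00306663,
       -0.00037937,  0.00012228]), 'joint_torque': array([-8.81751657e-05, -5.27498031e+01, -1.26726732e+00, -1.53747046e+01,
       -5.18769817e-02, -8.19306915e-04,  7.88129285e-06]), 'tool_pos': array([ 0.25700787, -0.56970359,  0.40469633]), 'eef_rot': array([ 9.77635985e-01,  2.10304253e-01, -1.43870696e-05, -3.09158430e-05]), 'contact_force': array([-0.05640194, -0.3357971 ,  0.07520949]), 'moment': array([ 0.0088751 , -0.02701726,  0.01883641]), 'finger_force': 0.0, 'opening': 1.0022915270327708}
```

View pics/top0.png

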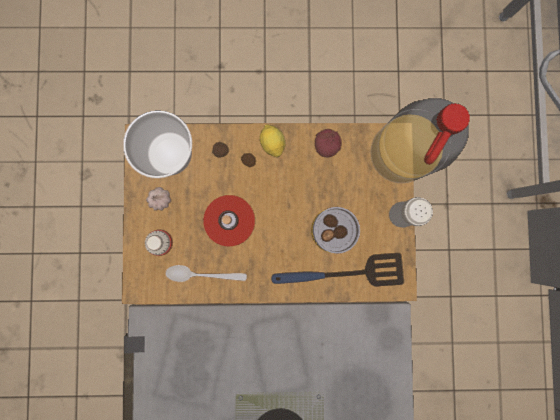

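View pics/side0.png

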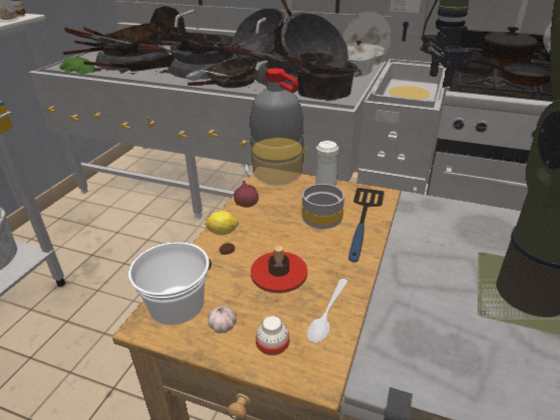

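The top view shows the red lid pair at about (229,220) and the tin at about (336,229); the shaker is at (418,211). In the side view the knob is at (279,257) and the tin mouth at (322,196). Next I'll work out positions from these.

Run:
```python
from h import *
st,im=snap("top")
hsv=cv2.cvtColor(im,cv2.COLOR_RGB2HSV)
m=(((hsv[...,0]<6)|(hsv[...,0]>174))&(hsv[...,1]>180)).astype(np.uint8)
m[:, :195]=0;m[:,265:]=0;m[:185]=0;m[255:]=0
c=max(cv2.findContours(m,cv2.RETR_EXTERNAL,cv2.CHAIN_APPROX_NONE)[0],key=cv2.contourArea)
e=cv2.fitEllipse(c);print(e, ray("top",*e[0],.022))
w=ext("top");print("exp px dia",.121*w[2]/(w[1][2]-.022), "tin",.104*w[2]/(w[1][2]-.07))
ms=finder.regions_of("top","tin")
if ms:
    M=ms[0]["mask"].astype(np.uint8);c=max(cv2.findContours(M,cv2.RETR_EXTERNAL,cv2.CHAIN_APPROX_NONE)[0],key=cv2.contourArea)
    e=cv2.fitEllipse(c);print(e,ms[0]["score"],ray("top",*e[0],.07))
c=im[190:265,290:380]
cv2.imwrite("pics/tin.png",cv2.resize(im[180:270,190:380],None,fx=4,fy=4,interpolation=cv2.INTER_CUBIC)[:,:,::-1])
st=status.get_state();R=Ro.from_quat(st["eef_rot"]).as_matrix();print(R.round(3))
```

```text
((237.27439880371094, 238.3207244873047), (6.97006893157959, 8.189846992492676), 159.85855102539062) [0.45331672 0.09575961 0.022     ]
exp px dia 51.74574727545274 tin 46.830659917907425
((335.4539489746094, 229.98947143554688), (45.95252990722656, 48.82920455932617), 88.63803100585938) 0.73 [ 0.47049856 -0.12629133  0.07      ]
[[ 0.912  0.411  0.   ]
 [ 0.411 -0.912 -0.   ]
 [ 0.     0.    -1.   ]]
```

View pics/tin.png

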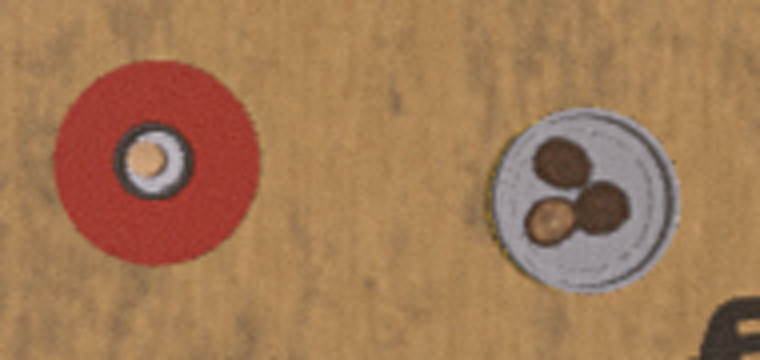

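The crop shows the lid disc centred at about (229.4,220.8) and the tin mouth at about (337,230), full-picture pixels.

Run:
```python
from h import *
L=ray("top",229.4,220.75,.022);K=ray("top",227.2,219.5,.08);T=ray("top",337,230.1,.07);print(L,K,T)
st=status.get_state();R=Ro.from_quat(st["eef_rot"]).as_matrix();p=np.array(st["tool_pos"])
d=np.array([K[0],K[1],.36])-p;print(R.T@d, np.linalg.norm(d))
print("yaw turn",np.degrees(np.arctan2(R[1,0],R[0,0])))
```

```text
[0.49436323 0.1140763  0.022     ] [0.49507452 0.11283221 0.08      ] [ 0.47022821 -0.12973368  0.07      ]
[ 0.49764091 -0.52428346  0.04474267] 0.7242385827123388
yaw turn 24.280884632884888
```

Emit:
{"api": "play_rows", "payload": {"rows": [[100,0.0311,-0.0328,0.0028,0,0,0],[100,0.0311,-0.0328,0.0028,0,0,0],[100,0.0311,-0.0328,0.0028,0,0,0],[100,0.0311,-0.0328,0.0028,0,0,0],[100,0.0311,-0.0328,0.0028,0,0,0],[100,0.0311,-0.0328,0.0028,0,0,0],[100,0.0311,-0.0328,0.0028,0,0,0],[100,0.0311,-0.0328,0.0028,0,0,0]]}}

```text
clock: 2.15
tool_pos: [0.3765, -0.2269, 0.3825]
eef_rot: [0.978, 0.21, 0.0, 0.0]
contact_force: [1.2, -1.3, 0.5]
opening: 1.001
finger_force: 0.0
```

Emit:
{"api": "play_rows", "payload": {"rows": [[100,0.0415,-0.0437,0.0037,0,0,0],[100,0.0415,-0.0437,0.0037,0,0,0],[100,0.0415,-0.0437,0.0037,0,0,0],[100,0.0415,-0.0437,0.0037,0,0,0],[100,0.0415,-0.0437,0.0037,0,0,0],[100,0.0415,-0.0437,0.0037,0,0,0],[100,0,0,0,0,0,8.1],[100,0,0,0,0,0,8.1]]}}

```text
clock: 3.15
tool_pos: [0.4952, 0.1144, 0.36]
eef_rot: [0.998, 0.069, 0.0, -0.0]
contact_force: [-0.7, 0.2, -0.5]
opening: 0.999
finger_force: 0.0
```

Emit:
{"api": "play_rows", "payload": {"rows": [[100,0,0,0,0,0,8.1],[100,0,0,0,0,0,0],[100,0,0,0,0,0,0]]}}

```text
clock: 3.52
tool_pos: [0.4951, 0.1133, 0.3602]
eef_rot: [1.0, 0.001, 0.0, -0.0]
contact_force: [-0.5, -0.1, -0.3]
opening: 1.003
finger_force: 0.0
```

```bash
cat > lk.py <<'E'
from h import *
def look(fn,labels):
    st,im=snap("wrist",fn);print(st["clock"],st["tool_pos"].round(4),Ro.from_quat(st["eef_rot"]).as_matrix().round(4).tolist())
    spots("wrist",labels,st);return st,im
E
python3 - <<'E'
from lk import *
st,im=look("w1.png",["knob","collar","outer_lid"])
print(st["q"].round(2))
for z,X in [(.022,(.494,.114,.022)),(.08,(.495,.113,.08))]: print(proj("wrist",X,st))
E
```

```text
3.525 [0.4951 0.1133 0.3602] [[1.0, 0.0022, 0.0002], [0.0022, -1.0, 0.0001], [0.0002, -0.0001, -1.0]]
wrist knob [([0.499, 0.116, 0.063], 0.9)]
wrist collar [([0.503, 0.111, 0.021], 0.63), ([0.503, 0.117, 0.063], 0.24)]
wrist outer_lid [([0.507, 0.114, 0.018], 0.63)]
[-0.36  0.61  0.07  1.97 -0.08  0.57 -1.81]
(np.float64(279.21879259466874), np.float64(194.20105006786352))
(np.float64(280.2195219853679), np.float64(210.1259237930503))
```

View pics/w1.png

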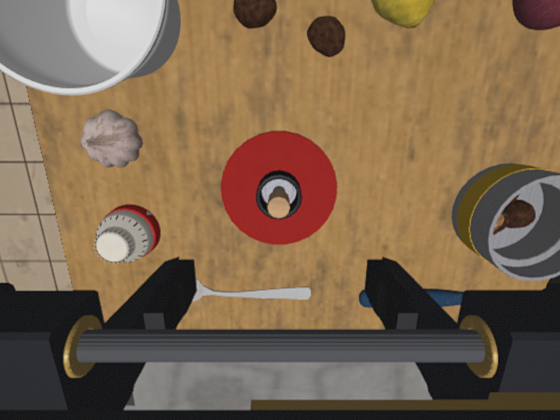

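The wrist view shows the red disc centred near (279,187.5) and the knob top near (278,207). I'll cross-check all three cameras with the red-plate contour.

```bash
cat >> lk.py <<'E'
from scipy.optimize import least_squares
def redplate(name,z,guess,st,im,pix=(None,)):
    """fit plate top edge circle (r=.0605) at height z to red mask contour hull"""
    hsv=cv2.cvtColor(im,cv2.COLOR_RGB2HSV)
    m=(((hsv[...,0]<8)|(hsv[...,0]>172))&(hsv[...,1]>130)&(hsv[...,2]>60)).astype(np.uint8)
    n,lab,stt,cen=cv2.connectedComponentsWithStats(m)
    u,v=proj(name,guess,st)
    k=min((i for i in range(1,n) if stt[i,4]>250),key=lambda i:np.hypot(*(cen[i]-[u,v])))
    c=max(cv2.findContours((lab==k).astype(np.uint8),cv2.RETR_EXTERNAL,cv2.CHAIN_APPROX_NONE)[0],key=cv2.contourArea)[:,0]
    P=np.array([ray(name,a,b,z,st)[:2] for a,b in cv2.convexHull(c)[:,0]])
    s=least_squares(lambda q:np.hypot(*(P-q[:2]).T)-q[2],[*guess[:2],.06],loss="soft_l1",f_scale=.001)
    return s.x.round(4),stt[k]
E
python3 - <<'E'
from lk import *
for n in ["wrist","side","top"]:
    st,im=snap(n);print(n,redplate(n,.022,(.497,.114,.022),st,im))
    ms=finder.regions_of(n,"knob")
    if ms:
        ys,xs=np.nonzero(ms[0]["mask"]);print("knob",ms[0]["score"],xs.min(),xs.max(),ys.min(),ys.max(),ray(n,xs.mean(),ys.mean(),.068,st))
E
```

```text
wrist (array([0.4977, 0.1148, 0.0595]), array([ 221,  131,  116,  114, 8585], dtype=int32))
knob 0.71 263 295 180 216 [0.50386939 0.11422819 0.068     ]
side (array([0.4933, 0.1212, 0.0612]), array([ 251,  252,   56,   41, 1416], dtype=int32))
top (array([ 0.6893, -0.4099,  0.0758]), array([ 425,  103,   45,   61, 1136], dtype=int32))
knob 0.5 231 235 215 223 [0.49524178 0.10114802 0.068     ]
```

Emit:
{"api": "play_rows", "payload": {"rows": [[100,0.0013,-0.0003,0.03,0,0,0],[100,0.0013,-0.0003,0.03,0,0,0],[100,0,0,0,0,0,0],[100,0,0,0,0,0,0]]}}

```text
clock: 4.53
tool_pos: [0.4979, 0.1138, 0.3008]
eef_rot: [1.0, -0.0, 0.0, -0.0]
contact_force: [0.4, 1.4, 0.5]
opening: 1.0
finger_force: 0.0
```

Run:
```python
from lk import *
st,im=look("w2.png",["knob"])
print(redplate("wrist",.022,(.497,.114,.022),st,im))
cv2.imwrite("pics/w2c.png",cv2.resize(im[110:290,170:390],None,fx=3,fy=3)[:,:,::-1])
for x in (.494,.498,.502): print(x,proj("wrist",(x,.114,.08),st))
```

```text
4.525 [0.4979 0.1138 0.3008] [[1.0, -0.0004, 0.0009], [-0.0004, -1.0, 0.0001], [0.0009, -0.0001, -1.0]]
wrist knob [([0.498, 0.114, 0.067], 0.77), ([0.487, -0.082, 0.035], 0.51)]
(array([0.4979, 0.1148, 0.0595]), array([  209,   140,   140,   134, 12028], dtype=int32))
0.494 (np.float64(279.6103630355552), np.float64(241.78603877022928))
0.498 (np.float64(279.6065665448247), np.float64(236.3500114873236))
0.502 (np.float64(279.6027259304781), np.float64(230.85080554866806))
```

View pics/w2c.png

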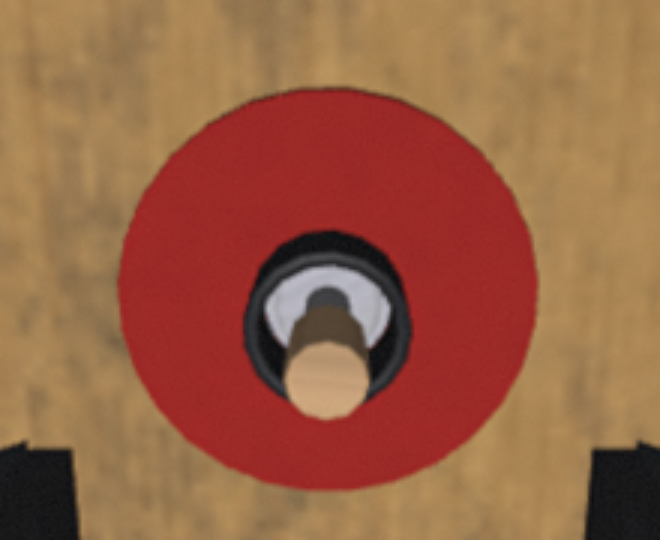

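In the crop the knob top is at picture pixel (279,236.7), so the knob is at (0.4978, 0.1142). That matches the TCP, so I'll descend and grip.

Emit:
{"api": "play_rows", "payload": {"rows": [[100,0,-0.0003,0.025,0,0,0],[100,0,0,0.025,0,0,0],[100,0,0,0.02,0,0,0],[100,0,0,0.0118,0,0,0],[100,0,0,0,0,0,0],[60,0,0,0,0,0,0],[30,0,0,0,0,0,0],[10,0,0,0,0,0,0]], "grip_force": 30}}

```text
clock: 5.62
tool_pos: [0.4978, 0.1141, 0.2188]
eef_rot: [1.0, -0.0, 0.0, -0.0]
contact_force: [-0.7, -0.5, 0.0]
opening: 0.681
finger_force: 0.0
```

Emit:
{"api": "play_rows", "payload": {"rows": [[0,0,0,0,0,0,0],[0,0,0,0,0,0,0],[0,0,0,0,0,0,0],[0,0,0,0,0,0,0]]}}

```text
clock: 6.12
tool_pos: [0.4977, 0.1142, 0.2183]
eef_rot: [1.0, -0.0, 0.0, -0.0]
contact_force: [0.2, 1.3, 1.2]
opening: 0.229
finger_force: 1.1
```

Before lifting I'll measure the tin with the same wrist camera, since the lid will block that view once held. That means opening, rising and looking over the tin.

Emit:
{"api": "play_rows", "payload": {"rows": [[60,0,0,0,0,0,0],[100,0,0,0,0,0,0],[100,0,0,0,0,0,0],[100,0,0,-0.03,0,0,0],[100,0,0,-0.05,0,0,0],[100,0,0.03,-0.03,0,0,0],[100,-0.01,0.05,-0.02,0,0,0],[100,-0.0078,0.05,0,0,0,0]]}}

```text
clock: 7.12
tool_pos: [0.4799, -0.0171, 0.3499]
eef_rot: [1.0, 0.0, 0.002, 0.0]
contact_force: [1.4, -0.6, -0.2]
opening: 1.001
finger_force: 0.0
```

Emit:
{"api": "play_rows", "payload": {"rows": [[100,-0.01,0.05,0,0,0,0],[100,0,0.04,0,0,0,0],[100,0,0.0242,0,0,0,0],[100,0,0,0,0,0,0],[100,0,0,0,0,0,0]]}}

```text
clock: 7.75
tool_pos: [0.4698, -0.1289, 0.3483]
eef_rot: [1.0, 0.001, -0.0, -0.0]
contact_force: [-1.1, 0.3, 0.2]
opening: 1.002
finger_force: 0.0
```

Run:
```python
from lk import *
st,im=look("w3.png",["tin"])
for X in [(.47,-.13,.07),(.522,-.13,.07),(.418,-.13,.07),(.47,-.182,.07),(.47,-.078,.07)]: print(X,proj("wrist",X,st))
cv2.imwrite("pics/w3c.png",cv2.resize(im[110:290,170:390],None,fx=3,fy=3)[:,:,::-1])
```

```text
7.75 [ 0.4698 -0.1289  0.3483] [[1.0, 0.0011, -0.0002], [0.0011, -1.0, 0.0009], [-0.0002, -0.0009, -1.0]]
wrist tin [([0.466, -0.128, 0.04], 0.69)]
(0.47, -0.13, 0.07) (np.float64(281.4507468235169), np.float64(210.3741308561948))
(0.522, -0.13, 0.07) (np.float64(281.61980936586673), np.float64(148.3871253875983))
(0.418, -0.13, 0.07) (np.float64(281.3008682092469), np.float64(265.3273236406348))
(0.47, -0.182, 0.07) (np.float64(342.5358732217658), np.float64(210.4612816232234))
(0.47, -0.078, 0.07) (np.float64(220.36226101279374), np.float64(210.28697529625845))
```

View pics/w3c.png

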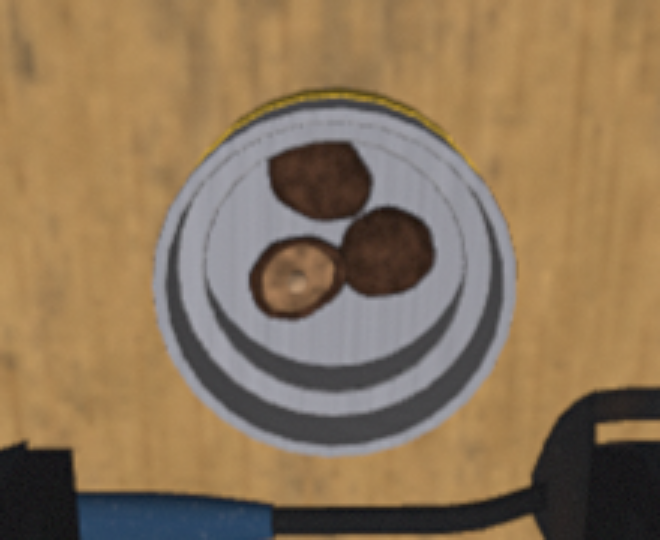

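In the crop the rim's outer edge runs from 221 to 342.7 px across, and from about 145.7 to 262.3 px vertically. A quick circle fit will refine that.

Run:
```python
from lk import *
im=cv2.imread("pics/w3.png")[:,:,::-1];st=status.get_state()
hsv=cv2.cvtColor(np.ascontiguousarray(im),cv2.COLOR_RGB2HSV)
P=[]
for a in np.arange(0,360,3):
    d=np.array([np.cos(np.radians(a)),np.sin(np.radians(a))])
    for rr in np.arange(.062,.040,-.0002):   # inward until bright grey
        u,v=proj("wrist",(.4726+rr*d[0],-.1303+rr*d[1],.07),st)
        h,s,val=hsv[int(round(v)),int(round(u))]
        if s<50 and val>135: P.append((.4726+rr*d[0],-.1303+rr*d[1]));break
P=np.array(P)
s=least_squares(lambda q:np.hypot(*(P-q[:2]).T)-q[2],[.4726,-.13,.052],loss="soft_l1",f_scale=.0007)
print(s.x,len(P),np.abs(s.fun).mean(),st["tool_pos"])
```

```text
Traceback (most recent call last):
  File "h.py", line 17, in proj
    Rw,c,f,cx,cy,_=ext(name,st);q=Rw.T@(np.array(X)-c);return q[0]/q[2]*f+cx,q[1]/q[2]*f+cy
                   ~~~^^^^^^^^^
  File "h.py", line 5, in ext
    p=cams.camera_params(name)
ValueError: time passes only in moves, steps and waits
```

```bash
sed -i 's/^def ext/import functools\n@functools.lru_cache(None)\ndef _cp(n): return cams.camera_params(n)\ndef ext/; s/p=cams.camera_params(name)/p=_cp(name)/' h.py
python3 - <<'E'
from lk import *
im=cv2.imread("pics/w3.png")[:,:,::-1];st=status.get_state()
hsv=cv2.cvtColor(np.ascontiguousarray(im),cv2.COLOR_RGB2HSV)
P=[]
for a in np.arange(0,360,3):
    d=np.array([np.cos(np.radians(a)),np.sin(np.radians(a))])
    for rr in np.arange(.062,.040,-.0002):
        u,v=proj("wrist",(.4726+rr*d[0],-.1303+rr*d[1],.07),st)
        h,s,val=hsv[int(round(v)),int(round(u))]
        if s<50 and val>135: P.append((.4726+rr*d[0],-.1303+rr*d[1]));break
P=np.array(P)
s=least_squares(lambda q:np.hypot(*(P-q[:2]).T)-q[2],[.4726,-.13,.052],loss="soft_l1",f_scale=.0007)
print(s.x,len(P),np.abs(s.fun).mean(),st["tool_pos"])
E
```

```text
[ 0.47292814 -0.12930744  0.05108196] 120 0.0002448514204470773 [ 0.46992822 -0.12854725  0.34827454]
```

Emit:
{"api": "play_rows", "payload": {"rows": [[100,0,-0.03,0,0,0,0],[100,0.01,-0.05,0,0,0,0],[100,0.01,-0.05,0,0,0,0],[100,0.0078,-0.05,0,0,0,0],[100,0,-0.04,0,0,0,0],[100,0,-0.0242,0.02,0,0,0],[100,0,0,0.03,0,0,0],[100,0,0,0,0,0,0]]}}

```text
clock: 8.85
tool_pos: [0.4964, 0.1154, 0.2969]
eef_rot: [1.0, 0.001, -0.002, 0.0]
contact_force: [-0.5, -0.3, 0.7]
opening: 1.001
finger_force: 0.0
```

Emit:
{"api": "play_rows", "payload": {"rows": [[100,0,0,0.04,0,0,0],[100,0,0,0.03,0,0,0],[100,0,0,0.01,0,0,0],[60,0,0,0,0,0,0],[20,0,0,0,0,0,0],[0,0,0,0,0,0,0],[0,0,0,0,0,0,0],[0,0,0,0,0,0,0]], "grip_force": 30}}

```text
clock: 9.85
tool_pos: [0.4977, 0.1141, 0.2186]
eef_rot: [1.0, -0.0, 0.0, -0.0]
contact_force: [-0.3, 0.8, -0.9]
opening: 0.456
finger_force: 0.0
```

Emit:
{"api": "play_rows", "payload": {"rows": [[0,0,0,0,0,0,0],[0,0,0,0,0,0,0],[0,0,0,0,0,0,0],[0,0,0,0,0,0,0]]}}

```text
clock: 10.35
tool_pos: [0.4977, 0.1142, 0.2182]
eef_rot: [1.0, -0.0, -0.0, -0.0]
contact_force: [-0.5, 0.5, -0.4]
opening: 0.214
finger_force: 30.0
```

Grip is firm at 30 N. Now lift, carry above the tin and check with the wrist and side views.

Emit:
{"api": "play_rows", "payload": {"rows": [[0,0,0,-0.008,0,0,0],[0,0,0,-0.018,0,0,0],[0,0,0,-0.03,0,0,0],[0,0,0,-0.03,0,0,0],[0,0,0,-0.024,0,0,0],[0,-0.001,0.012,-0.01,0,0,0],[0,-0.003,0.024,0,0,0,0],[0,-0.004,0.03,0,0,0,0]]}}

```text
clock: 11.35
tool_pos: [0.489, 0.0469, 0.338]
eef_rot: [1.0, 0.0, -0.001, 0.0]
contact_force: [-0.1, -0.2, -2.3]
opening: 0.218
finger_force: 30.0
```

Emit:
{"api": "play_rows", "payload": {"rows": [[0,-0.004,0.036,0,0,0,0],[0,-0.004,0.036,0,0,0,0],[0,-0.004,0.036,0,0,0,0],[0,-0.003,0.03,0,0,0,0],[0,-0.002,0.024,0,0,0,0],[0,0,0.01,0,0,0,0],[0,0,0.0058,0,0,0,0],[0,0,0,0,0,0,0]]}}

```text
clock: 12.35
tool_pos: [0.4726, -0.1294, 0.3382]
eef_rot: [1.0, 0.0, -0.0, -0.0]
contact_force: [0.4, 0.5, -1.8]
opening: 0.216
finger_force: 30.0
```

Emit:
{"api": "play_rows", "payload": {"rows": [[0,0,0,0,0,0,0],[0,0,0,0,0,0,0]]}}

```text
clock: 12.6
tool_pos: [0.4727, -0.1289, 0.3383]
eef_rot: [1.0, 0.001, 0.0, -0.0]
contact_force: [0.4, 0.3, -3.7]
opening: 0.211
finger_force: 30.0
```

Run:
```python
from lk import *
s1,i1=look("w4.png",[]);s2,i2=snap("side")
a=cv2.resize(i1[60:360,80:480],(400,300));b=cv2.resize(i2[80:280,220:430],(420,400))
c=np.zeros((400,820,3),np.uint8);c[:300,:400]=a;c[:,400:]=b
cv2.imwrite("pics/c4.png",c[:,:800,::-1]);print(s1["contact_force"],s1["finger_force"],s1["opening"])
```

```text
12.6 [ 0.4727 -0.1289  0.3383] [[1.0, 0.0011, 0.0], [0.0011, -1.0, 0.0003], [0.0, -0.0003, -1.0]]
[ 0.44195292  0.30754123 -3.70101133] 30.000036798192014 0.21143965241699456
```

View pics/c4.png

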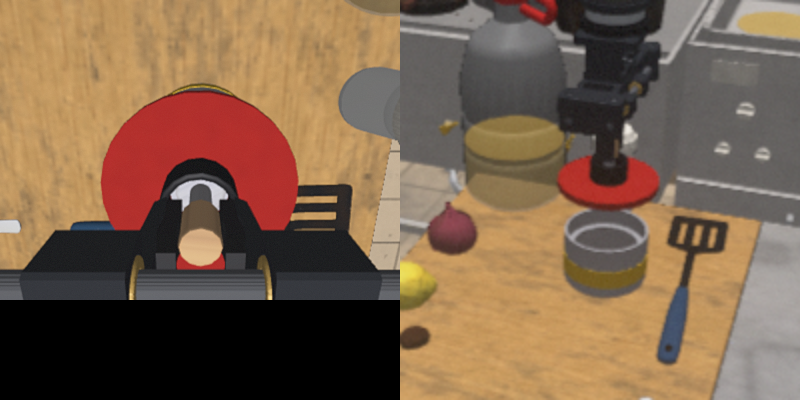

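The pair hangs level over the tin: the plate is at side-crop (607,182), directly above the mouth at (606,228). I'll correct y by 0.8 mm and lower.

Emit:
{"api": "play_rows", "payload": {"rows": [[0,0,0.0008,0.01,0,0,0],[0,0,0,0.015,0,0,0],[0,0,0,0.012,0,0,0],[0,0,0,0.006,0,0,0],[0,0,0,0.002,0,0,0],[0,0,0,0,0,0,0],[0,0,0,0,0,0,0]]}}

```text
clock: 13.58
tool_pos: [0.4727, -0.1305, 0.2937]
eef_rot: [1.0, -0.0, 0.0, 0.0]
contact_force: [0.1, -0.2, -2.5]
opening: 0.208
finger_force: 30.0
```

Emit:
{"api": "play_rows", "payload": {"rows": [[0,0,0,0.003,0,0,0],[0,0,0,0.003,0,0,0],[0,0,0,0.003,0,0,0],[0,0,0,0,0,0,0]]}}

```text
clock: 14.08
tool_pos: [0.4725, -0.1305, 0.284]
eef_rot: [1.0, -0.0, -0.0, -0.0]
contact_force: [-0.0, -1.0, -3.2]
opening: 0.215
finger_force: 30.0
```

Emit:
{"api": "play_rows", "payload": {"rows": [[0,0,-0.0005,0.003,0,0,0],[0,0,0,0.003,0,0,0],[0,0,0,0.003,0,0,0],[0,0,0,0.003,0,0,0],[0,0,0,0,0,0,0]]}}

```text
clock: 14.7
tool_pos: [0.4725, -0.13, 0.2721]
eef_rot: [1.0, -0.0, -0.0, -0.0]
contact_force: [-0.1, 0.7, -3.4]
opening: 0.214
finger_force: 30.0
```

Emit:
{"api": "play_rows", "payload": {"rows": [[0,0,0,0.002,0,0,0],[0,0,0,0.001,0,0,0],[0,0,0,0.001,0,0,0],[0,0,0,0,0,0,0]]}}

```text
clock: 15.2
tool_pos: [0.4726, -0.13, 0.2684]
eef_rot: [1.0, -0.0, 0.0, 0.0]
contact_force: [0.1, -0.3, -2.5]
opening: 0.214
finger_force: 30.0
```

Emit:
{"api": "play_rows", "payload": {"rows": [[0,0,0,0.001,0,0,0],[0,0,0,0.001,0,0,0],[0,0,0,0,0,0,0]]}}

```text
clock: 15.58
tool_pos: [0.4726, -0.13, 0.2663]
eef_rot: [1.0, -0.0, 0.0, 0.0]
contact_force: [0.1, -0.2, -1.0]
opening: 0.215
finger_force: 30.0
```

Emit:
{"api": "play_rows", "payload": {"rows": [[0,0,0,0.001,0,0,0],[0,0,0,0,0,0,0]]}}

```text
clock: 15.82
tool_pos: [0.4727, -0.1298, 0.2659]
eef_rot: [1.0, -0.0, 0.0, -0.0]
contact_force: [-0.7, 1.9, 5.7]
opening: 0.213
finger_force: 30.0
```

Contact came at the expected seat height (+5.7 N at TCP z 0.266). Now release and check.

Emit:
{"api": "play_rows", "payload": {"rows": [[30,0,0,0,0,0,0],[60,0,0,0,0,0,0],[100,0,0,0,0,0,0],[100,0,0,-0.02,0,0,0],[100,0,0,-0.02,0,0,0],[100,0,0,-0.02,0,0,0],[100,0,0,-0.02,0,0,0],[100,0,0,0,0,0,0]]}}

```text
clock: 16.82
tool_pos: [0.4729, -0.1301, 0.3463]
eef_rot: [1.0, -0.0, 0.001, 0.0]
contact_force: [0.3, -0.4, -1.1]
opening: 0.999
finger_force: 0.0
```

Emit:
{"api": "play_rows", "payload": {"rows": [[100,0,0,0,0,0,0],[100,0,0,0,0,0,0]]}}

```text
clock: 17.08
tool_pos: [0.4723, -0.1299, 0.3445]
eef_rot: [1.0, -0.0, -0.001, -0.0]
contact_force: [0.3, -0.0, -0.0]
opening: 1.001
finger_force: 0.0
```

Run:
```python
from lk import *
s1,i1=look("w5.png",["collar","knob"]);print(redplate("wrist",.073,(.4727,-.13,.073),s1,i1))
print("knob top proj",proj("wrist",(.4727,-.13,.128),s1),"collar top",proj("wrist",(.4727,-.13,.098),s1))
s2,i2=snap("side")
a=cv2.resize(i1[60:330,160:400],(480,540),interpolation=cv2.INTER_CUBIC);b=cv2.resize(i2[150:260,280:370],(320,391))
c=np.zeros((540,800,3),np.uint8);c[:,:480]=a;c[:391,480:]=b
cv2.imwrite("pics/c5.png",c[...,::-1])
```

```text
17.075 [ 0.4723 -0.1299  0.3445] [[1.0, -0.0002, -0.0017], [-0.0002, -1.0, 0.0003], [-0.0017, -0.0003, -1.0]]
wrist collar [([0.483, -0.135, 0.072], 0.94)]
wrist knob []
(array([ 0.4728, -0.1295,  0.0595]), array([  208,   139,   144,   137, 12719], dtype=int32))
knob top proj (np.float64(280.09503140596934), np.float64(237.5903869787886)) collar top (np.float64(280.0979604259253), np.float64(222.33994497712771))
```

View pics/c5.png

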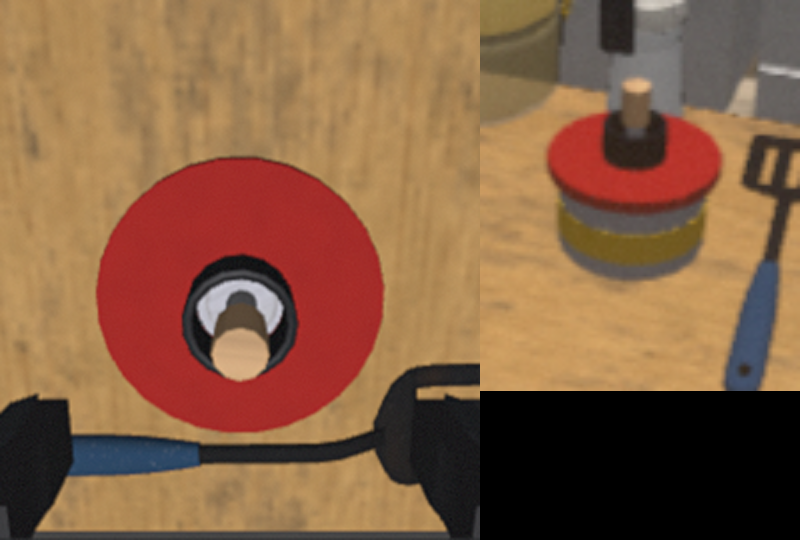

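Both lids are seated: the knob top is at px (280,237) against 237.6 predicted, and the plate is centred at (0.4728,-0.1295). Side view agrees. Next, descend onto the collar.

Emit:
{"api": "play_rows", "payload": {"rows": [[100,0,-0.0003,0.025,0,0,0],[100,0,0,0.03,0,0,0],[100,0,0,0.025,0,0,0],[100,0,0,0.015,0,0,0],[100,0,0,0.006,0,0,0],[100,0,0,0,0,0,0],[100,0,0,0,0,0,0]]}}

```text
clock: 18.15
tool_pos: [0.4728, -0.1298, 0.245]
eef_rot: [1.0, -0.0, 0.001, 0.0]
contact_force: [-0.1, -0.4, 0.1]
opening: 1.005
finger_force: 0.0
```

Emit:
{"api": "play_rows", "payload": {"rows": [[60,0,0,0.001,0,0,0],[40,0,0,0,0,0,0],[30,0,0,0,0,0,0],[30,0,0,0,0,0,0],[30,0,0,0,0,0,0],[30,0,0,0,0,0,0]], "grip_force": 25}}

```text
clock: 18.9
tool_pos: [0.4726, -0.1297, 0.2434]
eef_rot: [1.0, -0.0, 0.0, 0.0]
contact_force: [-1.0, -0.1, 0.4]
opening: 0.495
finger_force: 25.0
```

Emit:
{"api": "play_rows", "payload": {"rows": [[30,0,0,-0.004,0,0,0],[30,0,0,-0.008,0,0,0],[30,0,0,-0.012,0,0,0],[30,0,0,-0.016,0,0,0],[30,0,0,-0.018,0,0,0],[30,0,0,-0.018,0,0,0],[30,0,0,-0.016,0,0,0],[30,0,0,-0.008,0,0,0]]}}

```text
clock: 19.9
tool_pos: [0.4726, -0.1298, 0.3448]
eef_rot: [1.0, -0.0, 0.001, 0.0]
contact_force: [0.2, 0.4, -1.0]
opening: 0.497
finger_force: 25.0
```

Emit:
{"api": "play_rows", "payload": {"rows": [[30,0,0,-0.003,0,0,0],[30,0,0,0,0,0,0],[30,0,0,0,0,0,0],[30,0,0,0,0,0,0]]}}

```text
clock: 20.4
tool_pos: [0.4725, -0.1297, 0.3459]
eef_rot: [1.0, -0.0, -0.0, -0.0]
contact_force: [0.4, 0.3, -1.5]
opening: 0.492
finger_force: 25.0
```

Run:
```python
from lk import *
s1,i1=snap("wrist");s2,i2=snap("side")
a=cv2.resize(i1[60:360,80:480],(400,300));b=cv2.resize(i2[80:280,220:420],(400,400))
c=np.zeros((400,800,3),np.uint8);c[:300,:400]=a;c[:,400:]=b
cv2.imwrite("pics/c6.png",c[...,::-1]);print(s1["clock"],s1["tool_pos"],s1["contact_force"],s1["finger_force"],s1["opening"])
```

```text
20.4 [ 0.47249509 -0.12965168  0.34591137] [ 0.38954383  0.31901304 -1.52687703] 24.999894982465776 0.4919941576448963
```

View pics/c6.png

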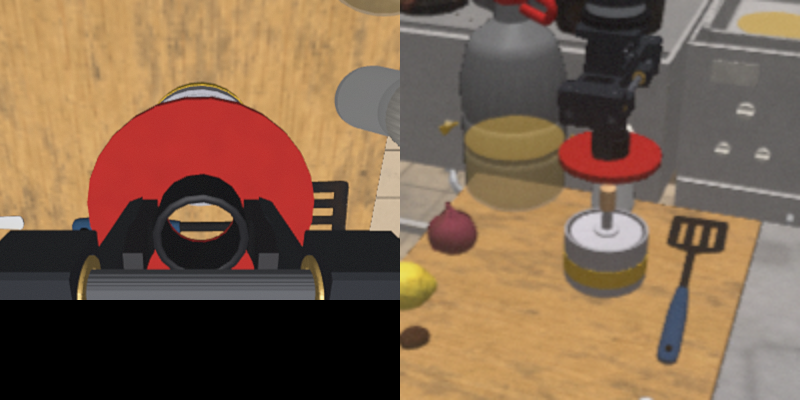

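The side view shows the red lid held level at crop (609,156), and the inner lid seated in the tin at (606,232) with its knob standing free. The 1.5 N load matches the red lid alone, so I'm handing in.

```bash
python3 -c "
from plant import r
print(r.finish_job())"
```

```text
the job is handed in; nothing more can be done
None
```

The job is handed in at about 20 s: both lids were set on their seats, and the arm now holds the red lid level by its collar about 10 cm above the rim, with the inner lid still seated in the tin and nothing else touched.

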